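# Check off a row of stained slides

## Robot

A 7-joint arm with a two-finger parallel gripper is mounted at the origin on the work surface. World frame = base frame: x ahead of the robot, y to its left, z up, the work surface at z = 0. Lengths are in m, angles in rad, forces in N, time in s.
With the tool pointing down it reaches from about 0.425 to 0.825 m from the base axis. Payload 3.6 kg.
Tool frame: the origin (TCP) lies midway between the tips of the shut fingers; the grasp point (between the pads) lies 19 mm behind it (arm.grip_depth is the distance from the TCP to the grasp point, in m); z points along the fingers, y is the line along which they close (so a half turn about z gives the same grasp; the last joint's range is limited). The gripper opens to 93 mm and grips with 3 to 60 N. Pads are 15 mm wide; open, the fingers measure 128 mm over their backs; the gripper's body (75 mm by 188 mm) begins 65 mm behind the grasp point.
Start: joints at [-1.147, 0.615, -0.013, 1.423, 0.008, 1.103, -0.04], TCP at [0.283, 0.585, 0.219] pointing down, gripper open.
Joint ranges: [-3.12, 3.12], [-0.3, 2.06], [-1.34, 1.32], [0.26, 2.42], [-1.36, 4.5], [0.01, 1.98], [-2.84, 2.84]. Speed limits (rad/s): [2.79, 2.79, 3.14, 3.14, 3.14, 3.14, 3.14].

## Interface

Orientations are given as a 3x3 rotation matrix whose columns are the frame's x, y, z axes.
In Python, from cell import status, vision, arm, models gives the robot as it stands.
- The arm moves only by the shell command python3 -m pendant 'ROWS' [FORCE]. ROWS is JSON, a list of rows, each an object of numbers: "rx", "ry", "rz": the turn, a rotation vector about the tool's x, y, z in degrees; "dx", "dy", "dz": the shift along the tool's x, y, z in cm; "fingers": the opening, from 0 (shut) to 1 (fully open). In form: [{"rx": .., "ry": .., "rz": .., "dx": .., "dy": .., "dz": .., "fingers": ..}, ...]. A call has 1 to 8 rows; each row is the pose to reach, as a shift and turn from the pose commanded when the call began, along the tool's axes at that moment; what a row does not reach only later rows make up. A row lasts 1/12 s, in which the tool goes at most 41.7 mm and 7.16 degrees, less where a joint would pass 70% of its speed; a pose out of reach is approached as far as the arm can. A call with a gripper value outside its range is refused whole. The fingers move at their own pace and stop on an object; FORCE is the grip in N (left out, the last holds). Time passes only in rows, so rows that repeat a pose let the fingers close. It gives the time, the measured TCP pose, the force, the opening and the grip force at its end, in the units of the state.
- status.state(): the state, without advancing time (a new reading comes with each control period).
- vision.get_image(name): name is "side" or "top" or "wrist"; returns a dict with "color" (400x640x3 uint8, red, green, blue), "K" (3x3 intrinsics, pixels), "D" ([k1, k2, p1, p2, k3] as OpenCV has them; the pictures are not rectified), "rvec" (rotation vector, rad) and "tvec" (3), from world to camera coordinates, as OpenCV has them; the wrist camera has in their place "tool_from_camera" (4x4, takes a point from camera to tool coordinates, whose origin is the TCP and whose axes are the flange's). Camera axes: x right, y down, z forward; pixel columns grow to the right and rows downward; lengths in m; the calibration is good to about 2 mm. A picture is of the moment at which its call begins: read the wrist's pose just before it. There is no depth.
- arm.sign_off(): hands the job in; it is judged then, once.
Trained networks look in a picture, given as the dict that the camera call returned (one of the last four; its "shot" number tells which), for a name from the list of things; names that differ only in an ending like _2 or _b are one class to them, and where a whole thing is asked for, a point or a joint stands for the part that bears it (a point fixed in the world has none). Each returns a list of dicts, best first, with "score" (0 to 1); they miss things now and then, are a little off and sometimes report something else, mostly with a low value. They report only what shows in the picture. A call takes as long as a camera call.
- models.look_for(picture, query): "xy" ([column, row] in pixels, amid what is visible of it).
- models.cut_out(picture, query): "region" (400x640 bool, what is visible of it) and "xy" ([column, row] in pixels, amid what is visible of it).
- models.tip_of(picture, query): "xy" ([column, row] in pixels: a listed point, or the origin of a listed thing).
The state is a dict: "time_s": time; "joints": joint angles; "qvel": joint speeds; "tau": joint torques, N m; "ee_pos": TCP position; "orientation": TCP orientation; "wrist_force": force on the tool from outside, world axes, zero at the start; "torque": the same for the moment, N m; "gripper_width": finger opening in m; "grasp_force": force on a finger pad.
Only numpy, scipy, OpenCV 4.12 (cv2) and the standard library are available. Lean on these libraries where they do the work, as an engineer would, in place of code of your own. Each camera call takes 0.05 s, during which the arm holds its last target. There are 200 camera calls.

## Task

Check off the five stained slides in the tray: starting at the slide next to the tray's red end, run the downward-pointing fingertips along the row about a centimetre above the glass, pausing for a moment to point right at the violet spot of each slide in turn, staying low from one to the next and never touching a slide. When the last one is done, press the green key of the cell counter fully down and let it come up again. Leave the red and yellow keys and everything else on the bench as they are.

Things in the scene. Friction and masses are not known exactly. Their poses are not given: they have to be found in the camera images.
- tray: fixed dark blue slide tray lying on the bench, 124 mm (its x) by 256 mm (its y), rim 9 mm high, inner floor 3 mm up. Origin at the centre of its underside, z up. The end wall at its -y end is red, the other walls and the floor blue; the tray may lie at any yaw. Five loose slides lie in a row along its y at 44 mm spacing (about y = -88, -44, 0, 44, 88 mm), staggered across its x by up to 14 mm either way
- spot1 (a point): centre of the round violet stained spot, 18 mm across, on top of slide 1 (nearest the red end). The slide is a loose pale glass plate 76 x 26 x 2 mm, its top 5 mm above the bench, with a yellow label at one end; its long side lies about along the tray's x. The spot lies on its centre line, 12 mm from its middle towards the end without label. z is up
- spot2 (a point): centre of the round violet stained spot, 18 mm across, on top of slide 2 (number 2 counted from the red end). The slide is a loose pale glass plate 76 x 26 x 2 mm, its top 5 mm above the bench, with a yellow label at one end; its long side lies about along the tray's x. The spot lies on its centre line, 12 mm from its middle towards the end without label. z is up
- spot3 (a point): centre of the round violet stained spot, 18 mm across, on top of slide 3 (number 3 counted from the red end). The slide is a loose pale glass plate 76 x 26 x 2 mm, its top 5 mm above the bench, with a yellow label at one end; its long side lies about along the tray's x. The spot lies on its centre line, 12 mm from its middle towards the end without label. z is up
- spot4 (a point): centre of the round violet stained spot, 18 mm across, on top of slide 4 (number 4 counted from the red end). The slide is a loose pale glass plate 76 x 26 x 2 mm, its top 5 mm above the bench, with a yellow label at one end; its long side lies about along the tray's x. The spot lies on its centre line, 12 mm from its middle towards the end without label. z is up
- spot5 (a point): centre of the round violet stained spot, 18 mm across, on top of slide 5 (farthest from the red end). The slide is a loose pale glass plate 76 x 26 x 2 mm, its top 5 mm above the bench, with a yellow label at one end; its long side lies about along the tray's x. The spot lies on its centre line, 12 mm from its middle towards the end without label. z is up
- slide1: slide 1, the loose glass plate 76 mm (its x) by 26 mm by 2 mm that bears spot 1; origin at the centre of its underside, label end towards its -x, spot 12 mm towards its +x
- slide2: slide 2, the loose glass plate 76 mm (its x) by 26 mm by 2 mm that bears spot 2; origin at the centre of its underside, label end towards its -x, spot 12 mm towards its +x
- slide3: slide 3, the loose glass plate 76 mm (its x) by 26 mm by 2 mm that bears spot 3; origin at the centre of its underside, label end towards its -x, spot 12 mm towards its +x
- slide4: slide 4, the loose glass plate 76 mm (its x) by 26 mm by 2 mm that bears spot 4; origin at the centre of its underside, label end towards its -x, spot 12 mm towards its +x
- slide5: slide 5, the loose glass plate 76 mm (its x) by 26 mm by 2 mm that bears spot 5; origin at the centre of its underside, label end towards its -x, spot 12 mm towards its +x
- green_key (a joint): travel of the round green push key on the counter, in m: 0 up, 0.006 fully down; sprung, fully down takes 4 N, comes up when let go
- green_key_top (a point): centre of the top of the green key, 26 mm across. The key moves straight down when pressed. The three keys stand in a row 60 mm apart, their order varies
- red_key (a joint): travel of the red push key, in m, the same kind of key; leave it alone
- yellow_key (a joint): travel of the yellow push key, in m, the same kind of key; leave it alone
- counter: fixed white cell counter, 130 mm (its x) by 200 mm (its y), 45 mm high, with dark display, small flat printed keys and three large round push keys (red, green, yellow) near its -x edge. Origin at the centre of its underside
- stain_bottle: loose red plastic bottle, 34 mm across, 62 mm tall; origin at the centre of its underside; a bystander
- oil_bottle: loose amber bottle with black cap, 38 mm across, 70 mm tall; origin at the centre of its underside; a bystander
- tip_box: loose orange-lidded pipette-tip box, 88 x 123 x 64 mm tall; origin at the centre of its underside; a bystander
- marker_pen: loose white and blue marker pen lying between the tray and the mouse mat, 136 mm long along its y, 15 mm thick; origin at the centre of its underside; a bystander
- mouse: loose black computer mouse on a blue mat, 100 x 58 x 31 mm tall; origin at the centre of its underside; a bystander
- calculator: loose grey pocket calculator, 150 x 110 x 16 mm; origin at the centre of its underside; a bystander
- tissue_box: loose white tissue box, 115 x 115 x 80 mm tall; origin at the centre of its underside; a bystander

How it is judged:
By the outcome, as a careful person would: the job done as asked, in the order asked, and still so for the second after the job is handed in, with the robot touching nothing.
It also fails if it takes over 51 s, if anything falls off the work surface, if the arm or the gripper's body presses on something with over 40 N, if the wrist force passes 120 N, or if a joint passes its speed limit or range.

## Working session

There is one attempt and no reset: what is moved stays moved. The work goes in short steps, Python scripts to look and compute and a shell command to move; the robot and the scene stay as the last step left them, time stands still between calls to the robot, and variables do not carry over. Pictures are saved under pics/ and viewed, at most 10 in all, crops included, and the job is handed in when it is done.

```bash
mkdir -p pics
cat > h.py <<'E'
import numpy as np, cv2
from cell import status, vision, arm, models
def ray(p,xy,st=None):
    u=cv2.undistortPoints(np.array([[xy]],float),p["K"],p["D"])[0,0]; d=np.array([u[0],u[1],1.])
    if "rvec" in p:
        R=cv2.Rodrigues(np.array(p["rvec"],float))[0]; return -R.T@np.ravel(p["tvec"]), R.T@d
    T=np.array(p["tool_from_camera"]); Rt=np.array(st["orientation"])
    return np.array(st["ee_pos"])+Rt@T[:3,3], Rt@T[:3,:3]@d
def onz(p,xy,z,st=None):
    o,d=ray(p,xy,st); return o+d*(z-o[2])/d[2]
def totool(st,P):  # cm in tool axes
    return 100*np.array(st["orientation"]).T@(np.array(P)-np.array(st["ee_pos"]))
E
python3 - <<'E'
from h import *
np.set_printoptions(precision=4,suppress=True)
s=status.state(); print(s["time_s"],s["ee_pos"],np.array(s["orientation"]),s["gripper_width"])
for n in("top","side"):
    p=vision.get_image(n); cv2.imwrite(f"pics/{n}.png",p["color"][...,::-1])
    for q,z in [("spot%d"%i,.005) for i in range(1,6)]+[("green_key_top",.055),("tray",0),("counter",0)]:
        for r in models.tip_of(p,q)[:2]: print(n,q,round(r["score"],2),np.round(r["xy"],1),onz(p,r["xy"],z))
E
```

```text
0.0 [0.2829 0.5844 0.2175] [[-0.9001  0.4356 -0.001 ]
 [ 0.4356  0.9001 -0.0023]
 [-0.0001 -0.0025 -1.    ]] 0.09302960153783855
top spot1 0.68 [293.2 200.6] [0.5748 0.1079 0.005 ]
top spot1 0.54 [273.3 220.4] [0.5089 0.1768 0.005 ]
top spot2 0.68 [293.2 200.6] [0.5748 0.1079 0.005 ]
top spot2 0.54 [273.3 220.4] [0.5089 0.1768 0.005 ]
top spot3 0.68 [293.2 200.6] [0.5748 0.1079 0.005 ]
top spot3 0.54 [273.3 220.4] [0.5089 0.1768 0.005 ]
top spot4 0.68 [293.2 200.6] [0.5748 0.1079 0.005 ]
top spot4 0.54 [273.3 220.4] [0.5089 0.1768 0.005 ]
top spot5 0.68 [293.2 200.6] [0.5748 0.1079 0.005 ]
top spot5 0.54 [273.3 220.4] [0.5089 0.1768 0.005 ]
top green_key_top 0.73 [150.8 252.6] [0.4136 0.5643 0.055 ]
top green_key_top 0.53 [378.3 227.7] [ 0.4716 -0.1712  0.055 ]
top tray 0.82 [295.7 209.9] [0.543  0.1002 0.    ]
top counter 0.94 [382.9 215.3] [ 0.5159 -0.1987  0.    ]
top counter 0.75 [476.2 204.3] [ 0.5447 -0.5245  0.    ]
side spot1 0.68 [312.2 207.4] [0.5894 0.059  0.005 ]
side spot1 0.67 [284.1 209.3] [0.5142 0.1223 0.005 ]
side spot2 0.68 [312.2 207.4] [0.5894 0.059  0.005 ]
side spot2 0.67 [284.1 209.3] [0.5142 0.1223 0.005 ]
side spot3 0.68 [312.2 207.4] [0.5894 0.059  0.005 ]
side spot3 0.67 [284.1 209.3] [0.5142 0.1223 0.005 ]
side spot4 0.68 [312.2 207.4] [0.5894 0.059  0.005 ]
side spot4 0.67 [284.1 209.3] [0.5142 0.1223 0.005 ]
side spot5 0.68 [312.2 207.4] [0.5894 0.059  0.005 ]
side spot5 0.67 [284.1 209.3] [0.5142 0.1223 0.005 ]
side green_key_top 0.67 [411.4 228.5] [ 0.7036 -0.2699  0.055 ]
side green_key_top 0.61 [335.5 249.4] [ 0.4749 -0.1572  0.055 ]
side tray 0.74 [296.7 208. ] [0.5528 0.0996 0.    ]
side tray 0.53 [295.2 198.3] [0.5835 0.1405 0.    ]
side counter 0.95 [359.4 263.7] [ 0.5192 -0.2174  0.    ]
```

Run:
```python
import cv2
a=cv2.imread("pics/top.png")[140:300,190:450]
cv2.imwrite("pics/topc.png",cv2.resize(a,(780,480),interpolation=cv2.INTER_CUBIC))
b=cv2.imread("pics/side.png")[150:310,220:480]
cv2.imwrite("pics/sidec.png",cv2.resize(b,(780,480),interpolation=cv2.INTER_CUBIC))
```

```text
(no output)
```

View pics/topc.png

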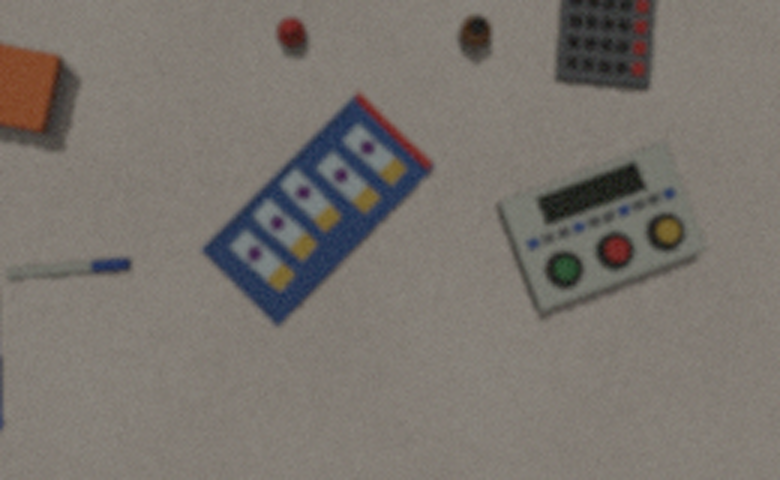

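View pics/sidec.png

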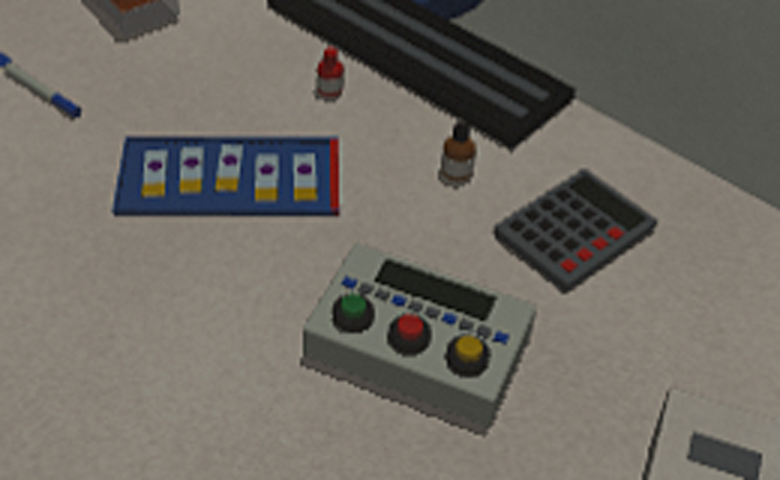

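The top view shows the tray with its red end at the upper right. Spots 1–5 are at crop pixels (367,147), (340,175), (303,192), (277,222) and (254,254). The green key is at (565,268), the left one in the row and nearest the tray. The side view agrees on both.

Run:
```python
from h import *
np.set_printoptions(precision=4,suppress=True)
s=status.state(); p=vision.get_image("top")
for c in [(367,147),(340,175),(303,192),(277,222),(254,254)]: print(onz(p,(c[0]/3+190,c[1]/3+140),.005))
print("key",onz(p,(378.3,229),.055))
w=vision.get_image("wrist"); print(np.array(w["tool_from_camera"]),w["K"][0][0], s["time_s"])
print(totool(s,[.545,.10,.2175]))
```

```text
[0.6132 0.0412 0.005 ]
[0.5817 0.073  0.005 ]
[0.5633 0.1156 0.005 ]
[0.5298 0.1458 0.005 ]
[0.4943 0.1724 0.005 ]
key [ 0.4673 -0.171   0.055 ]
[[ 0.0007 -0.9682 -0.2501  0.0679]
 [ 1.      0.0008 -0.0003  0.001 ]
 [ 0.0005 -0.2501  0.9682 -0.1666]
 [ 0.      0.      0.      1.    ]] 321.2748694910149 0.9
[-44.7009 -32.2559   0.1153]
```

```bash
python3 -m pendant '[{"dx":-4,"dy":-2.9,"fingers":0},{"dx":-7.5,"dy":-5.4,"fingers":0},{"dx":-11,"dy":-7.9,"fingers":0},{"dx":-14.5,"dy":-10.4,"fingers":0},{"dx":-18,"dy":-13,"fingers":0},{"dx":-21.5,"dy":-15.5,"fingers":0},{"dx":-25,"dy":-18,"fingers":0},{"dx":-28,"dy":-20,"fingers":0}]' 20; python3 -m pendant '[{"dx":-3,"dy":-2.2,"fingers":0},{"dx":-6,"dy":-4.4,"fingers":0},{"dx":-9,"dy":-6.6,"dz":2,"fingers":0},{"dx":-12,"dy":-8.8,"dz":4,"fingers":0},{"dx":-15,"dy":-11,"dz":6,"fingers":0},{"dx":-16.7,"dy":-12.3,"dz":8,"fingers":0},{"dx":-16.7,"dy":-12.3,"dz":8,"fingers":0},{"dx":-16.7,"dy":-12.3,"dz":8,"fingers":0}]'
cat > look.py <<'E'
from h import *
np.set_printoptions(precision=4,suppress=True)
import sys
s=status.state(); p=vision.get_image("wrist"); im=p["color"]; cv2.imwrite(sys.argv[1],im[...,::-1])
print(s["time_s"],s["ee_pos"],s["gripper_width"])
hsv=cv2.cvtColor(im,cv2.COLOR_RGB2HSV)
m=cv2.inRange(hsv,(130,60,30),(168,255,255))
n,l,st,c=cv2.connectedComponentsWithStats(m)
for i in range(1,n):
    if st[i,4]>60: print("violet",c[i],st[i,4],onz(p,c[i],.005,s),totool(s,onz(p,c[i],.005,s)))
for r in models.tip_of(p,"spot1")[:7]: print("net",round(r["score"],2),np.round(r["xy"],1),onz(p,r["xy"],.005,s))
for r in models.tip_of(p,"green_key_top")[:2]: print("key",round(r["score"],2),np.round(r["xy"],1),onz(p,r["xy"],.055,s))
E
python3 look.py pics/w1.png
```

```text
1.0 [0.2832 0.585  0.2187] 0.0929085177568573invalid input at $[0]: expected keys rx, ry, rz, dx, dy, dz, fingers
invalid input at $[0]: expected keys rx, ry, rz, dx, dy, dz, fingers
```

View pics/w1.png

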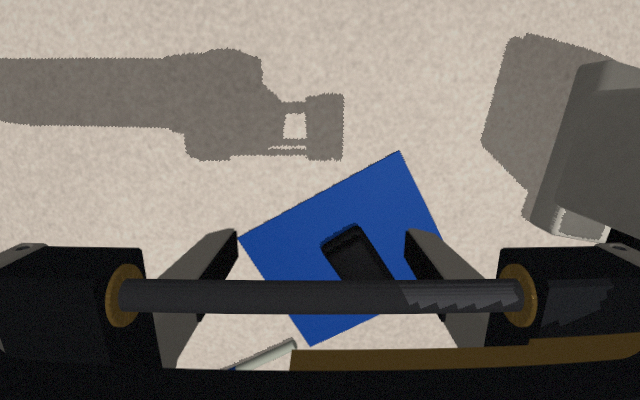

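All row keys are required, so nothing has moved yet. The wrist view looks towards tool +x: mat and mouse are at (345,250), and the gripper hides the lower part of the picture. I will therefore stop a little beyond the tray centre.

```bash
python3 -m pendant '[{"rx":0,"ry":0,"rz":0,"dx":-3.5,"dy":-2.2,"dz":0,"fingers":0},{"rx":0,"ry":0,"rz":0,"dx":-7,"dy":-4.4,"dz":0,"fingers":0},{"rx":0,"ry":0,"rz":0,"dx":-10.5,"dy":-6.6,"dz":0,"fingers":0},{"rx":0,"ry":0,"rz":0,"dx":-14,"dy":-8.8,"dz":0,"fingers":0},{"rx":0,"ry":0,"rz":0,"dx":-17.5,"dy":-11,"dz":0,"fingers":0},{"rx":0,"ry":0,"rz":0,"dx":-21,"dy":-13.2,"dz":0,"fingers":0},{"rx":0,"ry":0,"rz":0,"dx":-24.5,"dy":-15.4,"dz":0,"fingers":0},{"rx":0,"ry":0,"rz":0,"dx":-28,"dy":-17.5,"dz":0,"fingers":0}]' 20; python3 -m pendant '[{"rx":0,"ry":0,"rz":0,"dx":-3.5,"dy":-2.2,"dz":0,"fingers":0},{"rx":0,"ry":0,"rz":0,"dx":-7,"dy":-4.4,"dz":0,"fingers":0},{"rx":0,"ry":0,"rz":0,"dx":-10.5,"dy":-6.6,"dz":0,"fingers":0},{"rx":0,"ry":0,"rz":0,"dx":-14,"dy":-8.8,"dz":1,"fingers":0},{"rx":0,"ry":0,"rz":0,"dx":-17.5,"dy":-11,"dz":3,"fingers":0},{"rx":0,"ry":0,"rz":0,"dx":-21,"dy":-13.2,"dz":5,"fingers":0},{"rx":0,"ry":0,"rz":0,"dx":-24,"dy":-15.1,"dz":8,"fingers":0},{"rx":0,"ry":0,"rz":0,"dx":-24,"dy":-15.1,"dz":8,"fingers":0}]'; python3 -m pendant '[{"rx":0,"ry":0,"rz":0,"dx":0,"dy":0,"dz":0,"fingers":0},{"rx":0,"ry":0,"rz":0,"dx":0,"dy":0,"dz":0,"fingers":0},{"rx":0,"ry":0,"rz":0,"dx":0,"dy":0,"dz":0,"fingers":0}]'
python3 look.py pics/w2.png
```

```text
time_s: 1.82
ee_pos: [0.4598, 0.3037, 0.219]
orientation: [[-0.9, 0.436, 0.001], [0.436, 0.9, 0.0], [-0.0, 0.0, -1.0]]
wrist_force: [1.1, 0.2, -0.8]
gripper_width: 0.0444
grasp_force: 0.0
time_s: 2.48
ee_pos: [0.6098, 0.0571, 0.1354]
orientation: [[-0.896, 0.443, -0.003], [0.443, 0.896, -0.006], [0.0, -0.006, -1.0]]
wrist_force: [-0.4, -1.2, -0.1]
gripper_width: 0.0005
grasp_force: 0.0
time_s: 2.73
ee_pos: [0.6091, 0.0683, 0.1398]
orientation: [[-0.902, 0.433, 0.001], [0.433, 0.902, 0.003], [0.0, 0.003, -1.0]]
wrist_force: [0.5, 1.2, -0.4]
gripper_width: 0.0005
grasp_force: 0.0
2.7333 [0.6091 0.0683 0.1398] 0.0004735160759223356
violet [371.8045  24.9405] 353 [0.498  0.1721 0.005 ] [14.5105  4.5185 13.4897]
violet [360.4816  75.3497] 326 [0.5321 0.1459 0.005 ] [10.2998  3.6346 13.4868]
violet [345.4887 125.2186] 311 [0.5661 0.1156 0.005 ] [ 5.9239  2.3718 13.4828]
violet [312.0816 163.7092] 282 [0.5849 0.0724 0.005 ] [ 2.3611 -0.7152 13.4738]
violet [297.5219 206.3984] 251 [0.6164 0.0412 0.005 ] [-1.8248 -2.1599 13.4693]
net 0.88 [373.4  26. ] [0.4993 0.173  0.005 ]
net 0.8 [311.  164.6] [0.5852 0.0711 0.005 ]
net 0.7 [361.2  78.2] [0.5346 0.1455 0.005 ]
net 0.59 [299.3 207. ] [0.6177 0.0425 0.005 ]
net 0.58 [345.4 123.9] [0.565 0.116 0.005]
```

View pics/w2.png

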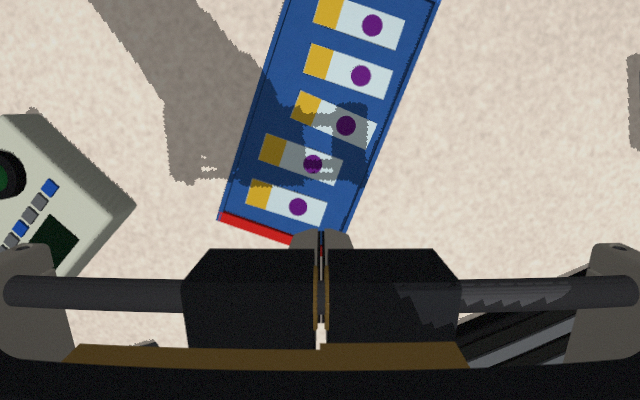

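The picture shows the row cleanly: spot 1 at (298,206), then 2 to 5 at (312,164), (345,125), (360,75) and (372,25). The wrist and top views agree to about 3 mm, so I'm going down over spot 1.

```bash
python3 -m pendant '[{"rx":0,"ry":0,"rz":0,"dx":-0.9,"dy":-1.1,"dz":1,"fingers":0},{"rx":0,"ry":0,"rz":0,"dx":-1.75,"dy":-2.2,"dz":3,"fingers":0},{"rx":0,"ry":0,"rz":0,"dx":-1.75,"dy":-2.2,"dz":5,"fingers":0},{"rx":0,"ry":0,"rz":0,"dx":-1.75,"dy":-2.2,"dz":7,"fingers":0},{"rx":0,"ry":0,"rz":0,"dx":-1.75,"dy":-2.2,"dz":8.5,"fingers":0},{"rx":0,"ry":0,"rz":0,"dx":-1.75,"dy":-2.2,"dz":9.5,"fingers":0},{"rx":0,"ry":0,"rz":0,"dx":-1.75,"dy":-2.2,"dz":10,"fingers":0},{"rx":0,"ry":0,"rz":0,"dx":-1.75,"dy":-2.2,"dz":10,"fingers":0}]'; python3 look.py pics/w3.png
python3 - <<'E'
from h import *
w=vision.get_image("wrist"); T=np.linalg.inv(np.array(w["tool_from_camera"]))
print("TCP px",cv2.projectPoints(T[:3,3].reshape(1,1,3),np.zeros(3),np.zeros(3),w["K"],w["D"])[0])
E
```

```text
time_s: 3.55
ee_pos: [0.6147, 0.0373, 0.0376]
orientation: [[-0.9, 0.436, -0.002], [0.436, 0.9, -0.0], [0.001, -0.001, -1.0]]
wrist_force: [0.0, -0.5, 0.0]
gripper_width: 0.0004
grasp_force: 0.0
3.55 [0.6147 0.0373 0.0376] 0.0004061978344187889
violet [426.839   20.6792] 801 [0.532  0.1461 0.005 ] [12.1803  6.194   3.2698]
violet [401.6921  98.6782] 721 [0.566  0.1158 0.005 ] [7.7981 4.9466 3.2648]
violet [349.2894 157.853 ] 653 [0.5848 0.0726 0.005 ] [4.2304 1.8758 3.2633]
violet [325.597 220.322] 469 [0.6152 0.0418 0.005 ] [0.152  0.4221 3.259 ]
net 0.95 [349.3 158.1] [0.5849 0.0726 0.005 ]
net 0.8 [428.5  23.1] [0.5336 0.1465 0.005 ]
net 0.78 [327.3 222.9] [0.6172 0.042  0.005 ]
net 0.57 [401.2  96.8] [0.5649 0.116  0.005 ]
TCP px [[[318.82449441 241.49474049]]]
```

View pics/w3.png

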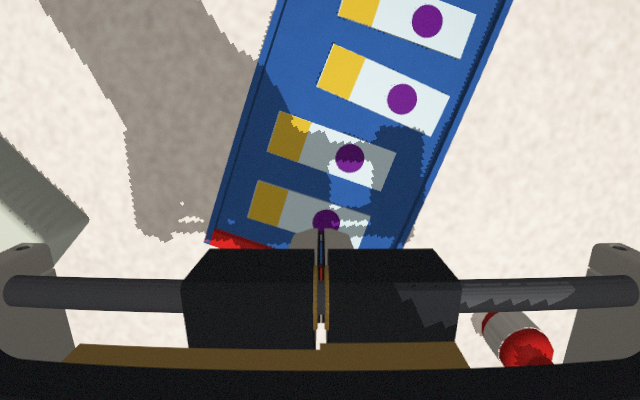

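Spots still measure the same from close up, and the TCP should shift about 4 mm. I'll make the last part of the descent and pause.

```bash
python3 -m pendant '[{"rx":0,"ry":0,"rz":0,"dx":0.1,"dy":0.37,"dz":0.6,"fingers":0},{"rx":0,"ry":0,"rz":0,"dx":0.1,"dy":0.37,"dz":1.2,"fingers":0},{"rx":0,"ry":0,"rz":0,"dx":0.1,"dy":0.37,"dz":1.7,"fingers":0},{"rx":0,"ry":0,"rz":0,"dx":0.1,"dy":0.37,"dz":2.0,"fingers":0},{"rx":0,"ry":0,"rz":0,"dx":0.1,"dy":0.37,"dz":2.1,"fingers":0},{"rx":0,"ry":0,"rz":0,"dx":0.1,"dy":0.37,"dz":2.1,"fingers":0},{"rx":0,"ry":0,"rz":0,"dx":0.1,"dy":0.37,"dz":2.1,"fingers":0},{"rx":0,"ry":0,"rz":0,"dx":0.1,"dy":0.37,"dz":2.1,"fingers":0}]'; python3 -m pendant '[{"rx":0,"ry":0,"rz":0,"dx":0,"dy":0,"dz":0,"fingers":0},{"rx":0,"ry":0,"rz":0,"dx":0,"dy":0,"dz":0,"fingers":0},{"rx":0,"ry":0,"rz":0,"dx":0,"dy":0,"dz":0,"fingers":0},{"rx":0,"ry":0,"rz":0,"dx":0,"dy":0,"dz":0,"fingers":0},{"rx":0,"ry":0,"rz":0,"dx":0,"dy":0,"dz":0,"fingers":0},{"rx":0,"ry":0,"rz":0,"dx":0,"dy":0,"dz":0,"fingers":0},{"rx":0,"ry":0,"rz":0,"dx":0,"dy":0,"dz":0,"fingers":0},{"rx":0,"ry":0,"rz":0,"dx":0,"dy":0,"dz":0,"fingers":0}]'
python3 - <<'E'
from h import *
s=status.state()
q=[s["ee_pos"],[.5848,.0725,.015],[.566,.1157,.015],[.532,.146,.015],[.498,.172,.015]]
print(s["ee_pos"])
for a,b in zip(q,q[1:]): print(np.round(100*np.array(s["orientation"]).T@(np.array(b)-a),2))
E
```

```text
time_s: 4.42
ee_pos: [0.6163, 0.0413, 0.0178]
orientation: [[-0.9, 0.436, 0.0], [0.436, 0.9, -0.0], [-0.0, 0.0, -1.0]]
wrist_force: [0.6, 0.5, 0.2]
gripper_width: 0.0004
grasp_force: 0.0
time_s: 5.08
ee_pos: [0.6161, 0.0414, 0.0176]
orientation: [[-0.9, 0.436, -0.0], [0.436, 0.9, -0.0], [0.0, -0.0, -1.0]]
wrist_force: [-0.5, 0.7, 0.2]
gripper_width: 0.0002
grasp_force: 0.0
[0.61606868 0.04136925 0.01763464]
[4.17 1.44 0.26]
[ 3.57  3.07 -0.  ]
[ 4.38  1.25 -0.  ]
[ 4.19  0.86 -0.  ]
```

```bash
python3 -m pendant '[{"rx":0,"ry":0,"rz":0,"dx":0,"dy":0,"dz":0.2,"fingers":0},{"rx":0,"ry":0,"rz":0,"dx":0,"dy":0,"dz":0.2,"fingers":0},{"rx":0,"ry":0,"rz":0,"dx":0,"dy":0,"dz":0.2,"fingers":0},{"rx":0,"ry":0,"rz":0,"dx":0,"dy":0,"dz":0.2,"fingers":0},{"rx":0,"ry":0,"rz":0,"dx":0,"dy":0,"dz":0.2,"fingers":0},{"rx":0,"ry":0,"rz":0,"dx":0,"dy":0,"dz":0.2,"fingers":0},{"rx":0,"ry":0,"rz":0,"dx":0,"dy":0,"dz":0.2,"fingers":0},{"rx":0,"ry":0,"rz":0,"dx":0,"dy":0,"dz":0.2,"fingers":0}]'; python3 -m pendant '[{"rx":0,"ry":0,"rz":0,"dx":1,"dy":0.35,"dz":0,"fingers":0},{"rx":0,"ry":0,"rz":0,"dx":2,"dy":0.7,"dz":0,"fingers":0},{"rx":0,"ry":0,"rz":0,"dx":3,"dy":1.05,"dz":0,"fingers":0},{"rx":0,"ry":0,"rz":0,"dx":3.8,"dy":1.3,"dz":0,"fingers":0},{"rx":0,"ry":0,"rz":0,"dx":4.17,"dy":1.44,"dz":0,"fingers":0},{"rx":0,"ry":0,"rz":0,"dx":4.17,"dy":1.44,"dz":0,"fingers":0},{"rx":0,"ry":0,"rz":0,"dx":4.17,"dy":1.44,"dz":0,"fingers":0},{"rx":0,"ry":0,"rz":0,"dx":4.17,"dy":1.44,"dz":0,"fingers":0}]'; python3 -m pendant '[{"rx":0,"ry":0,"rz":0,"dx":0,"dy":0,"dz":0,"fingers":0},{"rx":0,"ry":0,"rz":0,"dx":0,"dy":0,"dz":0,"fingers":0},{"rx":0,"ry":0,"rz":0,"dx":0,"dy":0,"dz":0,"fingers":0},{"rx":0,"ry":0,"rz":0,"dx":0,"dy":0,"dz":0,"fingers":0},{"rx":0,"ry":0,"rz":0,"dx":0,"dy":0,"dz":0,"fingers":0},{"rx":0,"ry":0,"rz":0,"dx":0,"dy":0,"dz":0,"fingers":0},{"rx":0,"ry":0,"rz":0,"dx":0,"dy":0,"dz":0,"fingers":0},{"rx":0,"ry":0,"rz":0,"dx":0,"dy":0,"dz":0,"fingers":0}]'; python3 look.py pics/w4.png
```

```text
time_s: 5.75
ee_pos: [0.6161, 0.0414, 0.0157]
orientation: [[-0.9, 0.436, 0.0], [0.436, 0.9, -0.0], [-0.0, -0.0, -1.0]]
wrist_force: [-0.5, 0.7, 0.9]
gripper_width: 0.0005
grasp_force: 0.0
time_s: 6.42
ee_pos: [0.5853, 0.072, 0.0158]
orientation: [[-0.9, 0.436, 0.001], [0.436, 0.9, -0.001], [-0.001, -0.0, -1.0]]
wrist_force: [-0.1, 0.1, -0.7]
gripper_width: 0.0006
grasp_force: 0.0
time_s: 7.08
ee_pos: [0.5848, 0.0725, 0.0156]
orientation: [[-0.9, 0.436, -0.0], [0.436, 0.9, -0.0], [-0.0, -0.0, -1.0]]
wrist_force: [0.4, -0.2, 0.1]
gripper_width: 0.0002
grasp_force: 0.0
7.0833 [0.5848 0.0725 0.0156] 0.00023471940198659818
violet [420.9101  11.9101] 823 [0.4995 0.1715 0.005 ] [11.9964  5.1909  1.0646]
violet [400.3848  93.6217] 920 [0.5322 0.1461 0.005 ] [7.9457 4.3281 1.0647]
violet [373.67   174.9184] 797 [0.5662 0.1157 0.005 ] [3.5584 3.0693 1.0647]
violet [319.0846 228.1791] 201 [0.5813 0.0744 0.005 ] [0.4    0.0091 1.0648]
net 0.83 [400.7  93.3] [0.5321 0.1463 0.005 ]
net 0.8 [317.9 236.4] [0.5856 0.0715 0.005 ]
net 0.68 [373.7 174.5] [0.566  0.1158 0.005 ]
net 0.59 [422.   10.5] [0.4991 0.1723 0.005 ]
```

View pics/w4.png

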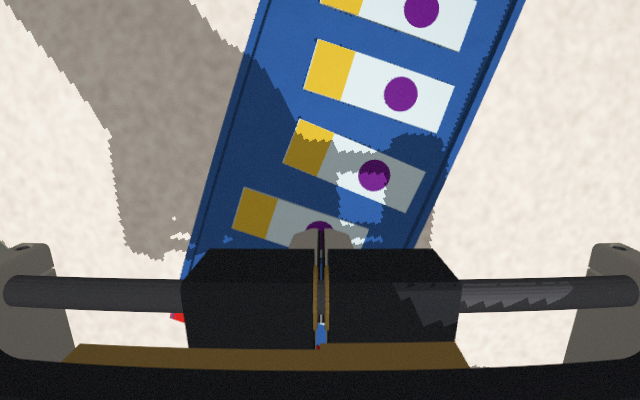

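The fingertips sit over spot 2 at (319,235), the slides are undisturbed, and spots 3–5 are confirmed. On to 3, 4 and 5.

```bash
python3 -m pendant '[{"rx":0,"ry":0,"rz":0,"dx":0.9,"dy":0.77,"dz":0,"fingers":0},{"rx":0,"ry":0,"rz":0,"dx":1.8,"dy":1.54,"dz":0,"fingers":0},{"rx":0,"ry":0,"rz":0,"dx":2.7,"dy":2.3,"dz":0,"fingers":0},{"rx":0,"ry":0,"rz":0,"dx":3.3,"dy":2.84,"dz":0,"fingers":0},{"rx":0,"ry":0,"rz":0,"dx":3.57,"dy":3.07,"dz":0,"fingers":0},{"rx":0,"ry":0,"rz":0,"dx":3.57,"dy":3.07,"dz":0,"fingers":0},{"rx":0,"ry":0,"rz":0,"dx":3.57,"dy":3.07,"dz":0,"fingers":0},{"rx":0,"ry":0,"rz":0,"dx":3.57,"dy":3.07,"dz":0,"fingers":0}]'; python3 -m pendant '[{"rx":0,"ry":0,"rz":0,"dx":0,"dy":0,"dz":0,"fingers":0},{"rx":0,"ry":0,"rz":0,"dx":0,"dy":0,"dz":0,"fingers":0},{"rx":0,"ry":0,"rz":0,"dx":0,"dy":0,"dz":0,"fingers":0},{"rx":0,"ry":0,"rz":0,"dx":0,"dy":0,"dz":0,"fingers":0},{"rx":0,"ry":0,"rz":0,"dx":0,"dy":0,"dz":0,"fingers":0},{"rx":0,"ry":0,"rz":0,"dx":0,"dy":0,"dz":0,"fingers":0},{"rx":0,"ry":0,"rz":0,"dx":0,"dy":0,"dz":0,"fingers":0},{"rx":0,"ry":0,"rz":0,"dx":0,"dy":0,"dz":0,"fingers":0}]'; python3 -m pendant '[{"rx":0,"ry":0,"rz":0,"dx":1.1,"dy":0.31,"dz":0,"fingers":0},{"rx":0,"ry":0,"rz":0,"dx":2.2,"dy":0.62,"dz":0,"fingers":0},{"rx":0,"ry":0,"rz":0,"dx":3.3,"dy":0.93,"dz":0,"fingers":0},{"rx":0,"ry":0,"rz":0,"dx":4.0,"dy":1.13,"dz":0,"fingers":0},{"rx":0,"ry":0,"rz":0,"dx":4.38,"dy":1.25,"dz":0,"fingers":0},{"rx":0,"ry":0,"rz":0,"dx":4.38,"dy":1.25,"dz":0,"fingers":0},{"rx":0,"ry":0,"rz":0,"dx":4.38,"dy":1.25,"dz":0,"fingers":0},{"rx":0,"ry":0,"rz":0,"dx":4.38,"dy":1.25,"dz":0,"fingers":0}]'; python3 -m pendant '[{"rx":0,"ry":0,"rz":0,"dx":0,"dy":0,"dz":0,"fingers":0},{"rx":0,"ry":0,"rz":0,"dx":0,"dy":0,"dz":0,"fingers":0},{"rx":0,"ry":0,"rz":0,"dx":0,"dy":0,"dz":0,"fingers":0},{"rx":0,"ry":0,"rz":0,"dx":0,"dy":0,"dz":0,"fingers":0},{"rx":0,"ry":0,"rz":0,"dx":0,"dy":0,"dz":0,"fingers":0},{"rx":0,"ry":0,"rz":0,"dx":0,"dy":0,"dz":0,"fingers":0},{"rx":0,"ry":0,"rz":0,"dx":0,"dy":0,"dz":0,"fingers":0},{"rx":0,"ry":0,"rz":0,"dx":0,"dy":0,"dz":0,"fingers":0}]'; python3 look.py pics/w5.png
```

```text
time_s: 7.9
ee_pos: [0.5663, 0.1149, 0.0157]
orientation: [[-0.9, 0.436, 0.0], [0.436, 0.9, -0.001], [-0.001, -0.001, -1.0]]
wrist_force: [-0.8, -0.7, -0.3]
gripper_width: 0.0006
grasp_force: 0.0
time_s: 8.57
ee_pos: [0.566, 0.1157, 0.0156]
orientation: [[-0.9, 0.436, -0.0], [0.436, 0.9, -0.0], [0.0, -0.0, -1.0]]
wrist_force: [-0.5, -0.8, -0.3]
gripper_width: 0.0003
grasp_force: 0.0
time_s: 9.23
ee_pos: [0.5326, 0.1456, 0.0157]
orientation: [[-0.9, 0.436, 0.001], [0.436, 0.9, -0.0], [-0.001, -0.0, -1.0]]
wrist_force: [0.5, -0.7, 0.4]
gripper_width: 0.0003
grasp_force: 0.0
time_s: 9.9
ee_pos: [0.532, 0.1461, 0.0156]
orientation: [[-0.9, 0.436, -0.0], [0.436, 0.9, -0.0], [0.0, -0.0, -1.0]]
wrist_force: [0.1, -0.1, 0.1]
gripper_width: 0.0003
grasp_force: 0.0
9.9 [0.532  0.1461 0.0156] 0.00029866644925254906
violet [334.3215 163.709 ] 818 [0.4981 0.172  0.005 ] [4.186  0.8564 1.0626]
violet [318.8482 228.8325] 191 [0.5288 0.1476 0.005 ] [ 0.3605 -0.0047  1.0623]
net 0.71 [337.1 165.8] [0.4998 0.1729 0.005 ]
net 0.66 [321.2 233.8] [0.5322 0.1475 0.005 ]
```

```bash
python3 -m pendant '[{"rx":0,"ry":0,"rz":0,"dx":1,"dy":0.2,"dz":0,"fingers":0},{"rx":0,"ry":0,"rz":0,"dx":2,"dy":0.4,"dz":0,"fingers":0},{"rx":0,"ry":0,"rz":0,"dx":3,"dy":0.6,"dz":0,"fingers":0},{"rx":0,"ry":0,"rz":0,"dx":3.8,"dy":0.78,"dz":0,"fingers":0},{"rx":0,"ry":0,"rz":0,"dx":4.19,"dy":0.86,"dz":0,"fingers":0},{"rx":0,"ry":0,"rz":0,"dx":4.19,"dy":0.86,"dz":0,"fingers":0},{"rx":0,"ry":0,"rz":0,"dx":4.19,"dy":0.86,"dz":0,"fingers":0},{"rx":0,"ry":0,"rz":0,"dx":4.19,"dy":0.86,"dz":0,"fingers":0}]'; python3 -m pendant '[{"rx":0,"ry":0,"rz":0,"dx":0,"dy":0,"dz":0,"fingers":0},{"rx":0,"ry":0,"rz":0,"dx":0,"dy":0,"dz":0,"fingers":0},{"rx":0,"ry":0,"rz":0,"dx":0,"dy":0,"dz":0,"fingers":0},{"rx":0,"ry":0,"rz":0,"dx":0,"dy":0,"dz":0,"fingers":0},{"rx":0,"ry":0,"rz":0,"dx":0,"dy":0,"dz":0,"fingers":0},{"rx":0,"ry":0,"rz":0,"dx":0,"dy":0,"dz":0,"fingers":0},{"rx":0,"ry":0,"rz":0,"dx":0,"dy":0,"dz":0,"fingers":0},{"rx":0,"ry":0,"rz":0,"dx":0,"dy":0,"dz":0,"fingers":0}]'; python3 -m pendant '[{"rx":0,"ry":0,"rz":0,"dx":0,"dy":0,"dz":-2.5,"fingers":0},{"rx":0,"ry":0,"rz":0,"dx":0,"dy":0,"dz":-6,"fingers":0},{"rx":0,"ry":0,"rz":0,"dx":0,"dy":0,"dz":-9,"fingers":0},{"rx":0,"ry":0,"rz":0,"dx":-1,"dy":-1.7,"dz":-12,"fingers":0},{"rx":0,"ry":0,"rz":0,"dx":-2.7,"dy":-4.5,"dz":-12.4,"fingers":0},{"rx":0,"ry":0,"rz":0,"dx":-4.4,"dy":-7.4,"dz":-12.4,"fingers":0},{"rx":0,"ry":0,"rz":0,"dx":-6.1,"dy":-10.3,"dz":-12.4,"fingers":0},{"rx":0,"ry":0,"rz":0,"dx":-7.8,"dy":-13.1,"dz":-12.4,"fingers":0}]'; python3 -m pendant '[{"rx":0,"ry":0,"rz":0,"dx":-1.7,"dy":-2.8,"dz":0,"fingers":0},{"rx":0,"ry":0,"rz":0,"dx":-3.4,"dy":-5.7,"dz":0,"fingers":0},{"rx":0,"ry":0,"rz":0,"dx":-5.1,"dy":-8.6,"dz":0,"fingers":0},{"rx":0,"ry":0,"rz":0,"dx":-6.8,"dy":-11.5,"dz":0,"fingers":0},{"rx":0,"ry":0,"rz":0,"dx":-8.5,"dy":-14.3,"dz":0,"fingers":0},{"rx":0,"ry":0,"rz":0,"dx":-10.2,"dy":-17.2,"dz":0,"fingers":0},{"rx":0,"ry":0,"rz":0,"dx":-11.3,"dy":-19,"dz":0,"fingers":0},{"rx":0,"ry":0,"rz":0,"dx":-11.3,"dy":-19,"dz":0,"fingers":0}]';  python3 -m pendant '[{"rx":0,"ry":0,"rz":0,"dx":0,"dy":0,"dz":0,"fingers":0},{"rx":0,"ry":0,"rz":0,"dx":0,"dy":0,"dz":0,"fingers":0},{"rx":0,"ry":0,"rz":0,"dx":0,"dy":0,"dz":0,"fingers":0},{"rx":0,"ry":0,"rz":0,"dx":0,"dy":0,"dz":0,"fingers":0}]'; python3 look.py pics/w6.png
```

```text
time_s: 10.72
ee_pos: [0.4986, 0.1717, 0.0157]
orientation: [[-0.9, 0.436, 0.001], [0.436, 0.9, -0.0], [-0.001, 0.0, -1.0]]
wrist_force: [0.2, 0.1, 0.7]
gripper_width: 0.0005
grasp_force: 0.0
time_s: 11.38
ee_pos: [0.4981, 0.172, 0.0156]
orientation: [[-0.9, 0.436, -0.0], [0.436, 0.9, -0.0], [0.0, -0.0, -1.0]]
wrist_force: [-0.6, 0.5, -0.6]
gripper_width: 0.0004
grasp_force: 0.0
time_s: 12.05
ee_pos: [0.5111, 0.0186, 0.1401]
orientation: [[-0.9, 0.435, 0.001], [0.435, 0.9, -0.0], [-0.001, 0.0, -1.0]]
wrist_force: [0.6, 0.2, -0.9]
gripper_width: 0.0005
grasp_force: 0.0
time_s: 12.72
ee_pos: [0.5292, -0.2076, 0.1397]
orientation: [[-0.896, 0.444, 0.0], [0.444, 0.896, -0.005], [-0.002, -0.004, -1.0]]
wrist_force: [-0.2, -1.1, -0.1]
gripper_width: 0.0004
grasp_force: 0.0
time_s: 13.05
ee_pos: [0.5304, -0.1981, 0.1396]
orientation: [[-0.901, 0.433, -0.0], [0.433, 0.901, 0.001], [0.001, 0.001, -1.0]]
wrist_force: [-0.0, 0.3, -0.0]
gripper_width: -0.0
grasp_force: 0.0
13.05 [ 0.5304 -0.1981  0.1396] -3.887836789565589e-05
violet [631.428   83.3086] 243 [0.566  0.1161 0.005 ] [10.3851 29.855  13.4962]
violet [597.5041 119.877 ] 244 [0.5849 0.073  0.005 ] [ 6.8165 26.7795 13.4913]
violet [576.6824 162.6781] 233 [0.6163 0.0418 0.005 ] [ 2.6335 25.3249 13.4873]
net 0.93 [575.8 165.2] [0.6183 0.0402 0.005 ]
net 0.88 [633.1  80.4] [0.5641 0.1186 0.005 ]
net 0.83 [596.1 119.7] [0.5841 0.0716 0.005 ]
key 0.83 [316.6 113.7] [ 0.467  -0.1699  0.055 ]
key 0.44 [ 75.5 324.6] [ 0.5393 -0.4606  0.055 ]
```

View pics/w6.png

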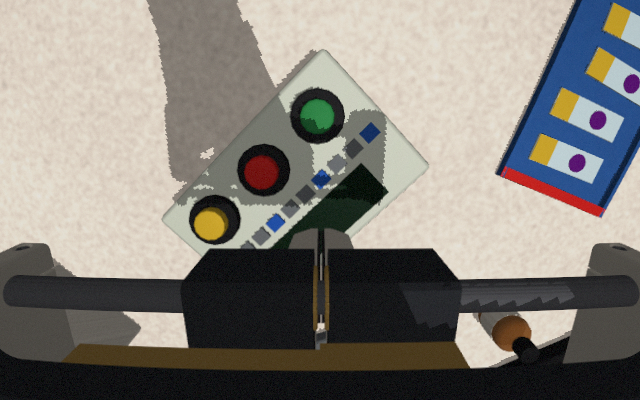

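The wrist view shows the green key at (317,114) with red and yellow well clear, and it agrees with the top view at (0.467, -0.170). I'll move above it and go down.

```bash
python3 -m pendant '[{"rx":0,"ry":0,"rz":0,"dx":2,"dy":0,"dz":0.5,"fingers":0},{"rx":0,"ry":0,"rz":0,"dx":4,"dy":0,"dz":1.5,"fingers":0},{"rx":0,"ry":0,"rz":0,"dx":6,"dy":0,"dz":3,"fingers":0},{"rx":0,"ry":0,"rz":0,"dx":7,"dy":-0.05,"dz":4.5,"fingers":0},{"rx":0,"ry":0,"rz":0,"dx":7,"dy":-0.05,"dz":5.5,"fingers":0},{"rx":0,"ry":0,"rz":0,"dx":7,"dy":-0.05,"dz":6.2,"fingers":0},{"rx":0,"ry":0,"rz":0,"dx":7,"dy":-0.05,"dz":6.5,"fingers":0},{"rx":0,"ry":0,"rz":0,"dx":7,"dy":-0.05,"dz":6.5,"fingers":0}]';  python3 -m pendant '[{"rx":0,"ry":0,"rz":0,"dx":0,"dy":0,"dz":0,"fingers":0},{"rx":0,"ry":0,"rz":0,"dx":0,"dy":0,"dz":0,"fingers":0},{"rx":0,"ry":0,"rz":0,"dx":0,"dy":0,"dz":0,"fingers":0}]'
python3 - <<'E'
from h import *
p=vision.get_image("side"); cv2.imwrite("pics/s2.png",cv2.resize(p["color"][190:280,290:440,::-1],(750,450),interpolation=cv2.INTER_CUBIC))
w=vision.get_image("wrist"); s=status.state()
for r in models.tip_of(w,"green_key_top")[:1]: print(r["score"],r["xy"],onz(w,r["xy"],.055,s))
E
```

```text
time_s: 13.87
ee_pos: [0.468, -0.1704, 0.0742]
orientation: [[-0.9, 0.436, 0.0], [0.436, 0.9, -0.0], [-0.001, -0.0, -1.0]]
wrist_force: [-0.5, -0.2, -0.2]
gripper_width: 0.0005
grasp_force: 0.0
time_s: 14.12
ee_pos: [0.4677, -0.1704, 0.0751]
orientation: [[-0.9, 0.436, 0.001], [0.436, 0.9, -0.001], [-0.001, 0.0, -1.0]]
wrist_force: [-0.4, -0.2, 0.3]
gripper_width: 0.0007
grasp_force: 0.0
0.85 [322.1, 236.3] [ 0.47248126 -0.17058076  0.055     ]
```

View pics/s2.png

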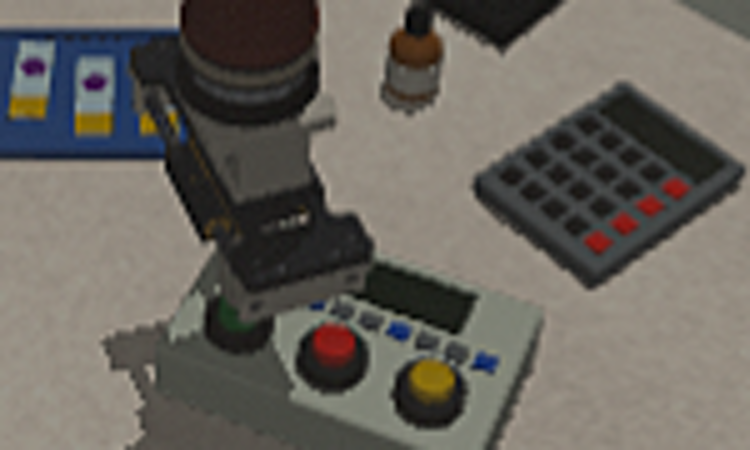

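The fingers hover just above the green key at (240,310), clear of the red key. I'll press down in steps and watch the force.

```bash
python3 -m pendant '[{"rx":0,"ry":0,"rz":0,"dx":0,"dy":0,"dz":0.3,"fingers":0},{"rx":0,"ry":0,"rz":0,"dx":0,"dy":0,"dz":0.6,"fingers":0},{"rx":0,"ry":0,"rz":0,"dx":0,"dy":0,"dz":0.9,"fingers":0},{"rx":0,"ry":0,"rz":0,"dx":0,"dy":0,"dz":1.2,"fingers":0},{"rx":0,"ry":0,"rz":0,"dx":0,"dy":0,"dz":1.4,"fingers":0},{"rx":0,"ry":0,"rz":0,"dx":0,"dy":0,"dz":1.5,"fingers":0},{"rx":0,"ry":0,"rz":0,"dx":0,"dy":0,"dz":1.5,"fingers":0},{"rx":0,"ry":0,"rz":0,"dx":0,"dy":0,"dz":1.5,"fingers":0}]'; python3 -m pendant '[{"rx":0,"ry":0,"rz":0,"dx":0,"dy":0,"dz":0.1,"fingers":0},{"rx":0,"ry":0,"rz":0,"dx":0,"dy":0,"dz":0.2,"fingers":0},{"rx":0,"ry":0,"rz":0,"dx":0,"dy":0,"dz":0.3,"fingers":0},{"rx":0,"ry":0,"rz":0,"dx":0,"dy":0,"dz":0.3,"fingers":0},{"rx":0,"ry":0,"rz":0,"dx":0,"dy":0,"dz":0.3,"fingers":0}]'
```

```text
time_s: 14.93
ee_pos: [0.4671, -0.1701, 0.0611]
orientation: [[-0.9, 0.436, 0.001], [0.436, 0.9, -0.0], [-0.001, 0.0, -1.0]]
wrist_force: [-2.5, 0.2, 14.2]
gripper_width: 0.0004
grasp_force: 7.2
time_s: 15.35
ee_pos: [0.4672, -0.1701, 0.0607]
orientation: [[-0.9, 0.436, 0.002], [0.436, 0.9, -0.0], [-0.002, 0.001, -1.0]]
wrist_force: [-8.2, 3.2, 34.0]
gripper_width: 0.0004
grasp_force: 17.3
```

It is bottomed out: the height stays at 0.061 while the force climbs to 34 N. I'll release in steps and check the spring force along the 6 mm of travel.

```bash
for i in 1 ; do python3 -m pendant '[{"rx":0,"ry":0,"rz":0,"dx":0,"dy":0,"dz":-0.2,"fingers":0},{"rx":0,"ry":0,"rz":0,"dx":0,"dy":0,"dz":-0.4,"fingers":0},{"rx":0,"ry":0,"rz":0,"dx":0,"dy":0,"dz":-0.4,"fingers":0},{"rx":0,"ry":0,"rz":0,"dx":0,"dy":0,"dz":-0.4,"fingers":0}]'; python3 -m pendant '[{"rx":0,"ry":0,"rz":0,"dx":0,"dy":0,"dz":-0.2,"fingers":0},{"rx":0,"ry":0,"rz":0,"dx":0,"dy":0,"dz":-0.2,"fingers":0},{"rx":0,"ry":0,"rz":0,"dx":0,"dy":0,"dz":-0.2,"fingers":0}]';python3 -m pendant '[{"rx":0,"ry":0,"rz":0,"dx":0,"dy":0,"dz":-0.2,"fingers":0},{"rx":0,"ry":0,"rz":0,"dx":0,"dy":0,"dz":-0.2,"fingers":0},{"rx":0,"ry":0,"rz":0,"dx":0,"dy":0,"dz":-0.2,"fingers":0}]'; done | grep -E 'time|ee_|force'
```

```text
time_s: 15.68
ee_pos: [0.4671, -0.1701, 0.0612]
wrist_force: [-2.5, 0.6, 10.9]
grasp_force: 5.3
time_s: 15.93
ee_pos: [0.467, -0.1701, 0.0624]
wrist_force: [-1.1, 0.9, 2.9]
grasp_force: 1.6
time_s: 16.18
ee_pos: [0.467, -0.17, 0.0645]
wrist_force: [-0.9, 0.1, 1.7]
grasp_force: 1.2
```

The spring force follows the expected curve, so the press was full. Now I'll lift clear and check.

```bash
python3 -m pendant '[{"rx":0,"ry":0,"rz":0,"dx":0,"dy":0,"dz":-0.5,"fingers":0},{"rx":0,"ry":0,"rz":0,"dx":0,"dy":0,"dz":-1.5,"fingers":0},{"rx":0,"ry":0,"rz":0,"dx":0,"dy":0,"dz":-3.5,"fingers":0},{"rx":0,"ry":0,"rz":0,"dx":-2,"dy":0,"dz":-6,"fingers":0},{"rx":0,"ry":0,"rz":0,"dx":-5,"dy":0,"dz":-7.5,"fingers":0},{"rx":0,"ry":0,"rz":0,"dx":-7,"dy":0,"dz":-7.5,"fingers":0},{"rx":0,"ry":0,"rz":0,"dx":-7,"dy":0,"dz":-7.5,"fingers":0},{"rx":0,"ry":0,"rz":0,"dx":-7,"dy":0,"dz":-7.5,"fingers":0}]'; python3 -m pendant '[{"rx":0,"ry":0,"rz":0,"dx":0,"dy":0,"dz":0,"fingers":0},{"rx":0,"ry":0,"rz":0,"dx":0,"dy":0,"dz":0,"fingers":0},{"rx":0,"ry":0,"rz":0,"dx":0,"dy":0,"dz":0,"fingers":0},{"rx":0,"ry":0,"rz":0,"dx":0,"dy":0,"dz":0,"fingers":0}]'; python3 look.py pics/w7.png
```

```text
time_s: 16.85
ee_pos: [0.5298, -0.2006, 0.1398]
orientation: [[-0.9, 0.436, -0.001], [0.436, 0.9, 0.0], [0.001, -0.0, -1.0]]
wrist_force: [0.2, 0.4, -0.5]
gripper_width: 0.0006
grasp_force: 0.0
time_s: 17.18
ee_pos: [0.5291, -0.2001, 0.1395]
orientation: [[-0.9, 0.435, -0.001], [0.435, 0.9, 0.0], [0.001, -0.0, -1.0]]
wrist_force: [0.4, -0.0, -0.0]
gripper_width: 0.0004
grasp_force: 0.0
17.1833 [ 0.5291 -0.2001  0.1395] 0.0004172538702833792
violet [633.0897  83.148 ] 223 [0.5659 0.1154 0.005 ] [10.406  30.     13.4569]
violet [600.1098 119.6423] 246 [0.585  0.0731 0.005 ] [ 6.848  27.0231 13.4524]
violet [579.3739 162.4202] 238 [0.6163 0.0419 0.005 ] [ 2.6689 25.5785 13.4469]
net 0.94 [579.4 160.3] [0.6143 0.0424 0.005 ]
net 0.88 [597.5 124.7] [0.5885 0.0692 0.005 ]
net 0.66 [635.2  83. ] [0.5667 0.1176 0.005 ]
net 0.3 [622.4  76.9] [0.5557 0.1059 0.005 ]
key 0.96 [319.5 116.6] [ 0.4687 -0.1708  0.055 ]
```

View pics/w7.png

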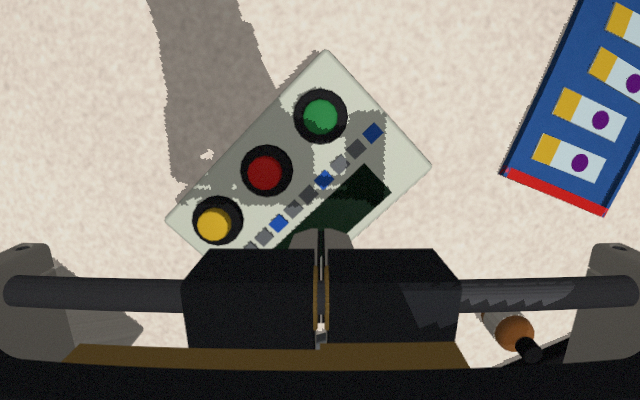

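The green key at (320,117) is up again, the other keys and the visible slides are where they were, and the robot is clear of everything.

```bash
python3 -c "
from cell import arm; print(arm.sign_off())"
```

```text
the job is handed in; nothing more can be done
None
```

I pointed at the five spots in order from the red end, about 1 cm above the glass, then pressed the green key fully down and released it; nothing else was touched, and the job was handed in at about 17 s.

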